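Spin-test hand wheels and reject the one that binds

TASK

Three hand-wheel units for a woodworking machine stand on the bench: where each one stands, push its wheel round by the red peg, at least a tenth of a turn, and see whether it coasts freely. Stand any unit whose wheel binds (stops dead as soon as you let go) upright in the red bin and let go of it; leave those that run freely standing where they are.

Things in the scene. Friction and masses are not known exactly. Their poses are not given: they have to be found in the camera images.
- hub_a (a point): Steel boss (28 mm across, top 86 mm above bench) of hand-wheel unit A: loose green foot 84 x 84 x 12 mm, black wheel 100 mm across, disc 34 to 44 mm above bench, upright axle, 0.65 kg; three look alike. Point on the axle, 68 mm above the unit's underside, mid-grip. Turns with the wheel: x points at the red peg, z up. To lift, pinch the boss with fingers closing square to x, clear of the peg.
- wheel_a (a joint): Angle of wheel A on its axle, rad, anticlockwise from above positive, endless, starts within 0.1 of 0. Red peg, 14 mm across, top 75 mm above bench, 37 mm from axle. Peg pushed 20 to 30 mm at 0.1 m/s or more: a good wheel coasts on past 1.5 rad within a second; a binding one turns only as far as pushed (1 to 2 N at the peg) and stops dead.
- hub_b (a point): Steel boss (28 mm across, top 86 mm above bench) of hand-wheel unit B: loose green foot 84 x 84 x 12 mm, black wheel 100 mm across, disc 34 to 44 mm above bench, upright axle, 0.65 kg; three look alike. Point on the axle, 68 mm above the unit's underside, mid-grip. Turns with the wheel: x points at the red peg, z up. To lift, pinch the boss with fingers closing square to x, clear of the peg.
- wheel_b (a joint): Angle of wheel B on its axle, rad, anticlockwise from above positive, endless, starts within 0.1 of 0. Red peg, 14 mm across, top 75 mm above bench, 37 mm from axle. Peg pushed 20 to 30 mm at 0.1 m/s or more: a good wheel coasts on past 1.5 rad within a second; a binding one turns only as far as pushed (1 to 2 N at the peg) and stops dead.
- hub_c (a point): Steel boss (28 mm across, top 86 mm above bench) of hand-wheel unit C: loose green foot 84 x 84 x 12 mm, black wheel 100 mm across, disc 34 to 44 mm above bench, upright axle, 0.65 kg; three look alike. Point on the axle, 68 mm above the unit's underside, mid-grip. Turns with the wheel: x points at the red peg, z up. To lift, pinch the boss with fingers closing square to x, clear of the peg.
- wheel_c (a joint): Angle of wheel C on its axle, rad, anticlockwise from above positive, endless, starts within 0.1 of 0. Red peg, 14 mm across, top 75 mm above bench, 37 mm from axle. Peg pushed 20 to 30 mm at 0.1 m/s or more: a good wheel coasts on past 1.5 rad within a second; a binding one turns only as far as pushed (1 to 2 N at the peg) and stops dead.
- bin: Red open reject bin, fixed, 210 x 210 mm outside, 45 mm high, walls and floor 5 mm thick; origin under its centre at bench level, z up.
Not all that is in view belongs to the job. What is shaped like the part that bears hub_c but pink is not meant.

How it is judged:
On the way:
1. the binding wheel has been turned more than 20 degrees off zero while its unit still stood in its place ((value of joint wheel_b above 0.35 rad or value of joint wheel_b below -0.35 rad) and distance of hub_b from where it was at the start of the episode below 0.04 m), for 0.1 s.
At the end, for the whole second after the job is handed in: All wheels turned more than 20 degrees off zero; the binding unit stands upright (within 10 degrees) on the bin's floor, its axle within 70 mm of the bin's centre along either side; the free-running units stand upright (within 10 degrees) within 40 mm of where they began ((value of joint wheel_a above 0.35 rad or value of joint wheel_a below -0.35 rad) and (value of joint wheel_c above 0.35 rad or value of joint wheel_c below -0.35 rad) and (value of joint wheel_b above 0.35 rad or value of joint wheel_b below -0.35 rad) and distance of each of hub_a, hub_c from where it was at the start of the episode below 0.04 m and angle between each of hub_a, hub_c, hub_b's own z axis and vertical below 0.17 rad and x of hub_b in the frame of bin between -0.07 and 0.07 m and y of hub_b in the frame of bin between -0.07 and 0.07 m and z of hub_b in the frame of bin below 0.085 m); the robot touches nothing.
It also fails if it takes over 64 s, if anything falls off the work surface, if the arm or the gripper's body presses on something with over 40 N, if the wrist force passes 120 N, or if a joint passes its speed limit or range.

ROBOT

A 6-joint arm with a two-finger parallel gripper is mounted at the origin on the work surface. World frame = base frame: x ahead of the robot, y to its left, z up, the work surface at z = 0. Lengths are in m, angles in rad, forces in N, time in s.
With the tool pointing down it reaches from about 0.325 to 0.9 m from the base axis. Payload 6.1 kg.
Tool frame: the origin (TCP) lies at the very end of the fingers, on their centre line; the grasp point (between the pads) lies 19 mm behind it; z points along the fingers, y is the line along which they close (so a half turn about z gives the same grasp; the last joint's range is limited). The gripper opens to 85 mm and grips with 20 to 120 N. Pads are 22 mm wide; open, the fingers measure 114 mm over their backs; the gripper's body (76 mm by 85 mm) begins 54 mm behind the grasp point. The pads swing forward as they close: fully open they stand 13 mm farther back than shut.
Start: joints at [-1.299, 0.22, 1.526, -0, 1.395, -0.126], TCP at [0.242, -0.576, 0.231] pointing down, gripper open.
Joint ranges: [-2.98, 2.98], [-0.91, 2.08], [0.09, 2.57], [-1.24, 4.39], [0.2, 2.65], [-2.68, 2.68]. Speed limits (rad/s): [2.57, 2.57, 3.01, 3.14, 3.14, 3.14].

INTERFACE

Orientations are given as [roll, pitch, yaw] about the fixed x, y, z axes, in that order (R = Rz(yaw) Ry(pitch) Rx(roll)).
In Python, from plant import r gives the robot as it stands.
- The arm moves only by the tool drive_tool, never from a script. Its argument "plan" is a list of rows, each a list of 7 numbers: the shift along the tool's x, y, z in cm, then the turn, a rotation vector about the tool's x, y, z in degrees, then the opening, from 0 (shut) to 1 (fully open). In form: [[dx, dy, dz, ax, ay, az, hand], ...]. A call has 1 to 10 rows; each row shifts and turns the commanded pose from where the row before left it, along the tool's axes as they then stand; what a row does not reach is not made up. A row lasts 1/10 s, in which the tool goes at most 50 mm and 8.59 degrees, less where a joint would pass 70% of its speed; a pose out of reach is approached as far as the arm can. A call is refused whole if a number of a shift passes 5 or a number of a turn 8.59, either way. A call with a gripper value outside its range is refused whole. The fingers move at their own pace and stop on an object; "force" is the grip in N (left out, the last holds). Time passes only in rows, so rows that do not move let the fingers close. It gives the time, the measured TCP pose, the force, the opening and the grip force at its end, in the units of the state.
- r.get_state(): the state, without advancing time (a new reading comes with each control period).
- r.snapshot(name): name is "side" or "top"; returns a dict with "frame" (384x512x3 uint8, blue, green, red), "intrinsics" (3x3 intrinsics, pixels), "k1" (the pictures are not rectified: a ray, as slopes to the right and down, at radius r is drawn at 1 + k1 r^2 times it, then the intrinsics apply), "rvec" (rotation vector, rad) and "tvec" (3), from world to camera coordinates, as OpenCV has them. Camera axes: x right, y down, z forward; pixel columns grow to the right and rows downward; lengths in m; the calibration is good to about 2 mm. A picture is of the moment at which its call begins. There is no depth.
- r.close_job(): hands the job in; it is judged then, once.
The state is a dict: "t": time; "joints": joint angles; "joint_velocities": joint speeds; "joint_torque": joint torques, N m; "tcp_pos": TCP position; "tool_rot": TCP orientation; "ft_force": force on the tool from outside, world axes, zero at the start; "wrist_torque": the same for the moment, N m; "finger_gap": opening from 0.0 (shut) to 1.0 (fully open); "grip_force": force on a finger pad.
Only numpy, scipy, OpenCV 4.12 (cv2) and the standard library are available. Lean on these libraries where they do the work, as an engineer would, in place of code of your own. Each camera call takes 0.05 s, during which the arm holds its last target. There are 200 camera calls.

## Working session

There is one attempt and no reset: what is moved stays moved. The work goes in short steps, Python scripts to look and compute and a tool call to move; the robot and the scene stay as the last step left them, time stands still between calls to the robot, and variables do not carry over. Pictures are saved under pics/ and viewed, at most 10 in all, crops included, and the job is handed in when it is done.

Besides the shell and the picture viewer there is one more tool, called after "Request:" as a command line: name --pt "numbers of a row" for each row, then --argument value for the rest. drive_tool: Moves the arm, as the interface text tells. Its arguments: {"type":"object","properties":{"plan":{"type":"array","items":{"type":"array","items":{"type":"number"}}},"force":{"type":"number"}},"required":["plan"]}

```bash
ls; mkdir -p pics; cat > h.py <<'E'
import numpy as np, cv2
from plant import r
def snap(n,name=None):
    s=r.snapshot(n)
    if name: cv2.imwrite('pics/'+name,s['frame'])
    return s
def ray(s,uv):
    K=np.array(s['intrinsics']); d=cv2.undistortPoints(np.array([[uv]],float),K,np.array([s['k1'],0,0,0,0.]))[0,0]
    # model: distorted = (1+k1 r^2) * ray -> OpenCV convention
    R=cv2.Rodrigues(np.array(s['rvec'],float))[0]; t=np.array(s['tvec'],float).ravel()
    return -R.T@t, R.T@np.array([d[0],d[1],1])
def onz(s,uv,z):
    c,d=ray(s,uv); return c+d*(z-c[2])/d[2]
def blobs(s,lo,hi,amin=15):
    hsv=cv2.cvtColor(s['frame'],cv2.COLOR_BGR2HSV)
    m=cv2.inRange(hsv,np.array(lo),np.array(hi))
    n,_,st,ce=cv2.connectedComponentsWithStats(m)
    return [(ce[i].round(1),st[i].tolist()) for i in range(1,n) if st[i,4]>=amin]
E
python3 - <<'E'
from h import *
for n in('top','side'):
    s=snap(n,n+'0.png'); c,_=ray(s,(256,192)); print(n,c.round(3),s['k1'],onz(s,(256,192),0).round(3))
a=cv2.imread('pics/top0.png');
print(r.get_state())
E
```

```text
pics
top [ 0.366 -0.062  1.03 ] -0.03632324745027302 [ 0.554 -0.057  0.   ]
side [0.084 0.73  0.84 ] -0.13025630228934015 [ 0.624 -0.133  0.   ]
{'t': 0.1, 'joints': array([-1.29910491e+00,  2.21136037e-01,  1.52752232e+00, -6.22439548e-06,
        1.39470433e+00, -1.26117061e-01]), 'joint_velocities': array([ 0.00044059, -0.001593  , -0.00220535, -0.0013301 , -0.00052851,
       -0.00039754]), 'joint_torque': array([ 1.40698496e-03, -4.98244107e+01, -3.90546727e+01, -8.64034382e-05,
        5.61174005e-03, -1.67000973e-07]), 'tcp_pos': array([ 0.24195851, -0.57566117,  0.23030204]), 'tool_rot': array([-3.13983591e+00, -2.16562051e-04,  3.97809383e-01]), 'ft_force': array([-0.40621737,  1.07197881,  0.24373141]), 'wrist_torque': array([0.00952767, 0.01894366, 0.0325802 ]), 'grip_force': 0.0, 'finger_gap': 1.0018248410762427}
```

View pics/top0.png

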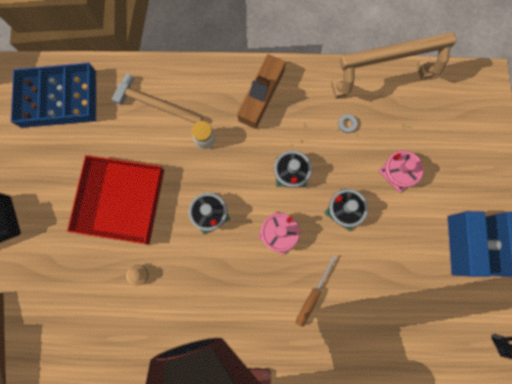

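View pics/side0.png

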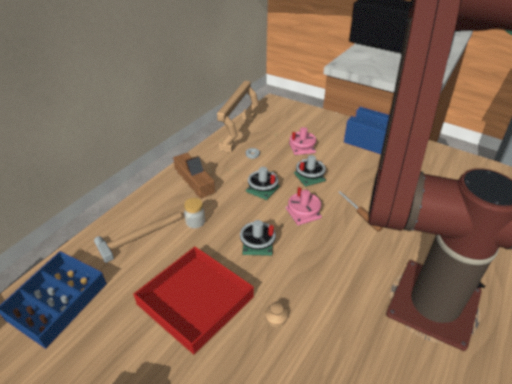

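The top view shows three black wheels at about (208,212), (293,170) and (348,208), the bin at (117,200), and pink decoys at (281,232) and (403,170). In the side view the wheels are at about (258,237), (264,182) and (311,170). Next I measure the pegs, the bosses and the bin.

```bash
cat > m.py <<'E'
from h import *
def circ(s,uv,rad=24):
    """peg and boss near wheel pixel uv in top view"""
    f=s['frame']; hsv=cv2.cvtColor(f,cv2.COLOR_BGR2HSV)
    m0=np.zeros(f.shape[:2],np.uint8); cv2.circle(m0,(int(uv[0]),int(uv[1])),rad,255,-1)
    red=(cv2.inRange(hsv,np.array((0,150,70)),np.array((8,255,255)))|cv2.inRange(hsv,np.array((174,150,70)),np.array((180,255,255))))&m0
    def c(m):
        n,_,st,ce=cv2.connectedComponentsWithStats(m)
        if n<2: return None,0
        i=1+np.argmax(st[1:,4]); return ce[i],st[i,4]
    dark=cv2.inRange(hsv,np.array((0,0,0)),np.array((180,255,70)))&m0
    grey=cv2.inRange(hsv,np.array((0,0,110)),np.array((180,60,255)))&m0
    m2=np.zeros_like(m0); cv2.circle(m2,(int(uv[0]),int(uv[1])),12,255,-1)
    p,pn=c(red); b,bn=c(grey&m2)
    return p,pn,b,bn
E
python3 - <<'E'
from m import *
s=snap('top')
for uv in((208,212),(293,170),(348,208)):
    p,pn,b,bn=circ(s,uv); 
    P=onz(s,p,.073); B=onz(s,b,.084)
    print(uv,p.round(1),pn,P.round(4),b.round(1),bn,B.round(4),np.hypot(*(P-B)[:2]).round(4))
hsv=cv2.cvtColor(s['frame'],cv2.COLOR_BGR2HSV)
m=cv2.inRange(hsv,np.array((0,180,60)),np.array((8,255,255)))|cv2.inRange(hsv,np.array((174,180,60)),np.array((180,255,255)))
m[:, 180:]=0
cs=max(cv2.findContours(m,0,2)[0],key=cv2.contourArea); q=cv2.boxPoints(cv2.minAreaRect(cs)); print(q)
for x in q: print(onz(s,x,.045).round(3))
print('bin',np.mean([onz(s,x,.045) for x in q],0))
t=[cv2.resize(s['frame'][v-35:v+35,u-35:u+35],(260,260),interpolation=cv2.INTER_CUBIC) for u,v in((208,212),(293,170),(348,208))]
cv2.imwrite('pics/w0.png',np.hstack(t))
E
```

```text
(208, 212) [212.9 221.8] 35 [0.4632 0.0488 0.073 ] [205.2 209. ] 98 [0.4937 0.0679 0.084 ] 0.036
(293, 170) [293.6 179.5] 39 [ 0.5746 -0.1528  0.073 ] [293.4 164.7] 104 [ 0.6108 -0.1513  0.084 ] 0.0362
(348, 208) [338.6 198.8] 39 [ 0.5266 -0.2664  0.073 ] [351.1 205.4] 117 [ 0.5086 -0.2948  0.084 ] 0.0336
[[ 66.83783  230.97298 ]
 [ 79.918915 152.4865  ]
 [163.5946   166.43245 ]
 [150.51352  244.91893 ]]
[0.435 0.43  0.045]
[0.646 0.418 0.045]
[0.611 0.189 0.045]
[0.404 0.21  0.045]
bin [0.52380243 0.31156652 0.045     ]
```

View pics/w0.png

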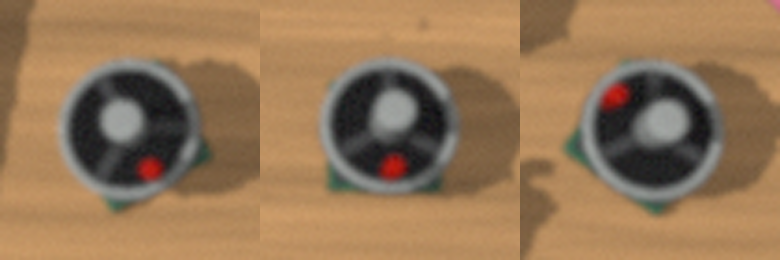

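The crop of the three wheels shows the red pegs clearly, with yaw from the axle of about -148°, 180° and +58° from left to right. I'll push the rightmost unit (U3) first. To do that I need a helper that turns a target pose into rows.

```bash
cat > go.py <<'E'
import sys; from h import *
def rows(x,y,z,yaw,pos=None,y0=None,step=4.0):
    st=r.get_state(); p=np.array(st['tcp_pos'] if pos is None else pos)*100; a=np.degrees(st['tool_rot'][2]) if y0 is None else y0
    T=np.array([x,y,z])*100; da=(yaw-a+180)%360-180
    n=max(int(np.ceil(np.linalg.norm(T-p)/step)),int(np.ceil(abs(da)/7)),1); d=(T-p)/n
    print('rows',n,'from',p.round(1),round(a,1))
    for i in range(n):
        c,s=np.cos(np.radians(a)),np.sin(np.radians(a))
        print([round(v,1) for v in (d[0]*c+d[1]*s, d[0]*s-d[1]*c, -d[2],0,0,-da/n)])
        a+=da/n
if __name__=='__main__': rows(*map(float,sys.argv[1:5]))
E
python3 go.py 0.557 -0.285 0.12 58
```

```text
rows 12 from [ 24.2 -57.6  23. ] 22.8
[np.float64(3.4), np.float64(-1.2), np.float64(0.9), 0, 0, np.float64(-2.9)]
[np.float64(3.4), np.float64(-1.0), np.float64(0.9), 0, 0, np.float64(-2.9)]
[np.float64(3.5), np.float64(-0.9), np.float64(0.9), 0, 0, np.float64(-2.9)]
[np.float64(3.5), np.float64(-0.7), np.float64(0.9), 0, 0, np.float64(-2.9)]
[np.float64(3.5), np.float64(-0.5), np.float64(0.9), 0, 0, np.float64(-2.9)]
[np.float64(3.6), np.float64(-0.3), np.float64(0.9), 0, 0, np.float64(-2.9)]
[np.float64(3.6), np.float64(-0.1), np.float64(0.9), 0, 0, np.float64(-2.9)]
[np.float64(3.6), np.float64(0.0), np.float64(0.9), 0, 0, np.float64(-2.9)]
[np.float64(3.6), np.float64(0.2), np.float64(0.9), 0, 0, np.float64(-2.9)]
[np.float64(3.5), np.float64(0.4), np.float64(0.9), 0, 0, np.float64(-2.9)]
[np.float64(3.5), np.float64(0.6), np.float64(0.9), 0, 0, np.float64(-2.9)]
[np.float64(3.5), np.float64(0.8), np.float64(0.9), 0, 0, np.float64(-2.9)]
```

Request:
drive_tool --pt "3.4 -1.2 0.9 0 0 -2.9 0" --pt "3.4 -1.0 0.9 0 0 -2.9 0" --pt "3.5 -0.9 0.9 0 0 -2.9 0" --pt "3.5 -0.7 0.9 0 0 -2.9 0" --pt "3.5 -0.5 0.9 0 0 -2.9 0" --pt "3.6 -0.3 0.9 0 0 -2.9 0" --pt "3.6 -0.1 0.9 0 0 -2.9 0" --pt "3.6 0 0.9 0 0 -2.9 0" --pt "3.6 0.2 0.9 0 0 -2.9 0" --pt "3.5 0.4 0.9 0 0 -2.9 0"

```text
t: 1.15
tcp_pos: [0.507, -0.3331, 0.1407]
tool_rot: [-3.141, -0.0, 0.906]
ft_force: [-0.1, -0.6, -0.2]
finger_gap: -0.005
grip_force: 0.0
```

Request:
drive_tool --pt "3.5 0.6 0.9 0 0 -2.9 0" --pt "3.5 0.8 0.9 0 0 -2.9 0" --pt "0 0 0 0 0 0 0"

```text
t: 1.45
tcp_pos: [0.561, -0.2827, 0.1213]
tool_rot: [-3.139, -0.002, 1.01]
ft_force: [-0.5, 0.1, -0.3]
finger_gap: 0.002
grip_force: 0.0
```

```bash
python3 go.py 0.557 -0.285 0.056 58
```

```text
rows 2 from [ 56.1 -28.3  12.1] 57.9
[np.float64(-0.2), np.float64(-0.1), np.float64(3.3), 0, 0, np.float64(-0.1)]
[np.float64(-0.2), np.float64(-0.1), np.float64(3.3), 0, 0, np.float64(-0.1)]
```

Request:
drive_tool --pt "-0.4 0 3.3 0 0 0 0" --pt "0 0 3.2 0 0 0 0" --pt "0 0 0 0 0 0 0" --pt "0 -1.4 0 0 0 0 0" --pt "0 -1.5 0 0 0 0 0" --pt "0 -1.5 0 0 0 0 0" --pt "0 0 0 0 0 0 0"

```text
t: 2.15
tcp_pos: [0.5191, -0.2663, 0.0596]
tool_rot: [-3.141, 0.0, 1.005]
ft_force: [-0.2, -0.3, -0.2]
finger_gap: 0.001
grip_force: 0.0
```

Request:
drive_tool --pt "0 0 -5 0 0 0 0" --pt "0 0 -3 0 0 0 0" --pt "0 0 0 0 0 0 0"

```text
t: 2.45
tcp_pos: [0.524, -0.2696, 0.1459]
tool_rot: [3.129, 0.001, 1.005]
ft_force: [0.3, -0.9, 0.8]
finger_gap: 0.001
grip_force: 0.0
```

```bash
python3 - <<'E'
from m import *
s=snap('top','t1.png'); q=snap('side','s1.png')
cv2.imwrite('pics/c1.png',np.hstack([cv2.resize(s['frame'][160:260,300:400],(390,390)),cv2.resize(q['frame'][120:220,260:360],(390,390))]))
print(circ(s,(348,208)))
E
python3 go.py 0.579 -0.118 0.13 0
```

```text
(array([359.11904762, 217.21428571]), np.int32(42), array([353.52380952, 207.04761905]), np.int32(63))
rows 9 from [ 52.1 -26.8  14.1] 57.6
[np.float64(1.7), np.float64(-0.4), np.float64(0.1), 0, 0, np.float64(6.4)]
[np.float64(1.7), np.float64(-0.5), np.float64(0.1), 0, 0, np.float64(6.4)]
[np.float64(1.6), np.float64(-0.7), np.float64(0.1), 0, 0, np.float64(6.4)]
[np.float64(1.5), np.float64(-0.9), np.float64(0.1), 0, 0, np.float64(6.4)]
[np.float64(1.4), np.float64(-1.1), np.float64(0.1), 0, 0, np.float64(6.4)]
[np.float64(1.3), np.float64(-1.2), np.float64(0.1), 0, 0, np.float64(6.4)]
[np.float64(1.2), np.float64(-1.4), np.float64(0.1), 0, 0, np.float64(6.4)]
[np.float64(1.0), np.float64(-1.5), np.float64(0.1), 0, 0, np.float64(6.4)]
[np.float64(0.8), np.float64(-1.6), np.float64(0.1), 0, 0, np.float64(6.4)]
```

View pics/c1.png

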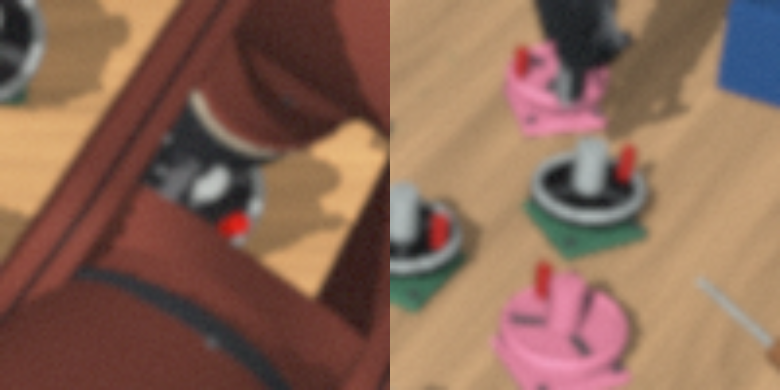

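In the top crop, U3's peg has gone right round to the far side at (359,217). The wheel coasted well beyond the push, so U3 runs freely. Next is U2.

Request:
drive_tool --pt "1.7 -0.4 0.1 0 0 6.4 0" --pt "1.7 -0.5 0.1 0 0 6.4 0" --pt "1.6 -0.7 0.1 0 0 6.4 0" --pt "1.5 -0.9 0.1 0 0 6.4 0" --pt "1.4 -1.1 0.1 0 0 6.4 0" --pt "1.3 -1.2 0.1 0 0 6.4 0" --pt "1.2 -1.4 0.1 0 0 6.4 0" --pt "1.0 -1.5 0.1 0 0 6.4 0" --pt "0.8 -1.6 0.1 0 0 6.4 0" --pt "0 0 0 0 0 0 0"

```text
t: 3.55
tcp_pos: [0.5766, -0.115, 0.1277]
tool_rot: [-3.14, 0.003, 0.0]
ft_force: [-0.6, 0.6, 0.5]
finger_gap: 0.001
grip_force: 0.0
```

```bash
python3 go.py 0.579 -0.118 0.057 0
```

```text
rows 2 from [ 57.7 -11.5  12.8] 0.0
[np.float64(0.1), np.float64(0.1), np.float64(3.5), 0, 0, np.float64(0.0)]
[np.float64(0.1), np.float64(0.1), np.float64(3.5), 0, 0, np.float64(0.0)]
```

Request:
drive_tool --pt "0.1 0 3.5 0 0 0 0" --pt "0.1 0 3.5 0 0 0 0" --pt "0 0 0 0 0 0 0" --pt "0 1.4 0 0 0 0 0" --pt "0 1.5 0 0 0 0 0" --pt "0 1.5 0 0 0 0 0" --pt "0 0 0 0 0 0 0"

```text
t: 4.25
tcp_pos: [0.5803, -0.1645, 0.0614]
tool_rot: [3.139, -0.003, -0.002]
ft_force: [-0.3, 0.0, 0.8]
finger_gap: 0.002
grip_force: 0.0
```

Request:
drive_tool --pt "0 0 -5 0 0 0 0" --pt "0 0 -3 0 0 0 0" --pt "0 0 0 0 0 0 0"

```text
t: 4.55
tcp_pos: [0.5828, -0.1632, 0.1464]
tool_rot: [3.137, -0.01, -0.001]
ft_force: [0.2, 0.4, 0.7]
finger_gap: -0.004
grip_force: 0.0
```

```bash
python3 - <<'E'
from m import *
s=snap('top','t2.png'); q=snap('side','s2.png')
cv2.imwrite('pics/c2.png',np.hstack([cv2.resize(s['frame'][120:220,245:345],(390,390)),cv2.resize(q['frame'][130:230,215:315],(390,390))]))
print(circ(s,(293,170)))
E
python3 go.py 0.483 0.020 0.135 32
```

```text
(array([304.76, 174.84]), np.int32(25), array([299.04347826, 162.43478261]), np.int32(23))
rows 6 from [ 58.  -16.2  14.1] -0.0
[np.float64(-1.6), np.float64(-3.0), np.float64(0.1), 0, 0, np.float64(-5.3)]
[np.float64(-1.3), np.float64(-3.2), np.float64(0.1), 0, 0, np.float64(-5.3)]
[np.float64(-1.0), np.float64(-3.3), np.float64(0.1), 0, 0, np.float64(-5.3)]
[np.float64(-0.7), np.float64(-3.4), np.float64(0.1), 0, 0, np.float64(-5.3)]
[np.float64(-0.4), np.float64(-3.4), np.float64(0.1), 0, 0, np.float64(-5.3)]
[np.float64(-0.1), np.float64(-3.4), np.float64(0.1), 0, 0, np.float64(-5.3)]
```

View pics/c2.png

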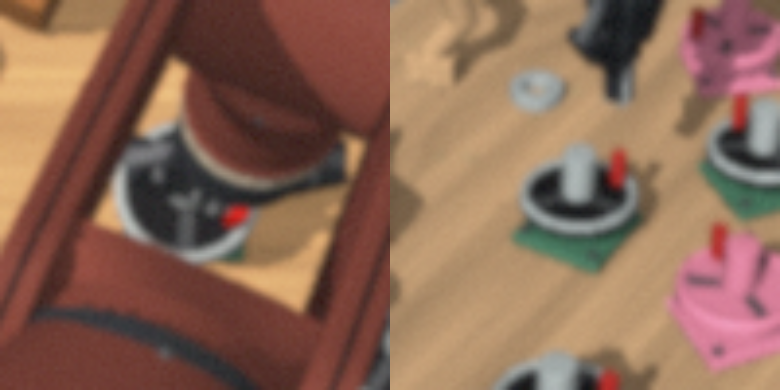

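U2's peg sits at (305,175) in the top crop, about 47° from its start, which is only as far as I pushed it. It looks like the binding unit, and I'll re-check it later. Now U1.

Request:
drive_tool --pt "-1.6 -3.0 0.1 0 0 -5.3 0" --pt "-1.3 -3.2 0.1 0 0 -5.3 0" --pt "-1.0 -3.3 0.1 0 0 -5.3 0" --pt "-0.7 -3.4 0.1 0 0 -5.3 0" --pt "-0.4 -3.4 0.1 0 0 -5.3 0" --pt "-0.1 -3.4 0.1 0 0 -5.3 0" --pt "0 0 0 0 0 0 0"

```text
t: 5.35
tcp_pos: [0.4798, 0.0242, 0.1312]
tool_rot: [-3.138, 0.003, 0.56]
ft_force: [-0.0, -0.5, -0.0]
finger_gap: 0.001
grip_force: 0.0
```

```bash
python3 go.py 0.485 0.021 0.057 32; python3 - <<'E'
from m import *
s=snap('top')
for uv,h in (((293,170),(.611,-.152)),((348,208),(.509,-.295))):
    p,n,b,bn=circ(s,uv)
    if p is not None:
        P=onz(s,p,.073)[:2]; print(n,P.round(3),np.degrees(np.arctan2(P[1]-h[1],P[0]-h[0])).round(), None if b is None else (onz(s,b,.084).round(3),bn))
E
```

```text
rows 2 from [48.   2.4 13.1] 32.1
[np.float64(0.1), np.float64(0.3), np.float64(3.7), 0, 0, np.float64(0.0)]
[np.float64(0.1), np.float64(0.3), np.float64(3.7), 0, 0, np.float64(0.0)]
38 [ 0.59  -0.181] -126.0 (array([ 0.609, -0.151,  0.084]), np.int32(117))
35 [ 0.506 -0.261] 95.0 (array([ 0.509, -0.298,  0.084]), np.int32(71))
```

Request:
drive_tool --pt "0.2 0.3 3.7 0 0 0 0" --pt "0.1 0.2 3.7 0 0 0 0" --pt "0 0 0 0 0 0 0" --pt "0 -1.3 0 0 0 0 0" --pt "0 -1.5 0 0 0 0 0" --pt "0 -1.5 0 0 0 0 0" --pt "0 0 0 0 0 0 0"

```text
t: 6.1
tcp_pos: [0.4651, 0.0571, 0.0605]
tool_rot: [3.141, -0.001, 0.557]
ft_force: [-0.2, 0.2, 0.8]
finger_gap: 0.002
grip_force: 0.0
```

Request:
drive_tool --pt "0 0 -5 0 0 0 0" --pt "0 0 -4 0 0 0 0" --pt "-2 0 0 0 0 0 0"

```text
t: 6.4
tcp_pos: [0.4544, 0.0451, 0.157]
tool_rot: [3.133, -0.012, 0.557]
ft_force: [-0.4, -0.1, 0.5]
finger_gap: -0.002
grip_force: 0.0
```

```bash
python3 - <<'E'
from m import *
s=snap('top','t3.png'); q=snap('side','s3.png')
for uv,h in (((208,212),(.494,.068)),((293,170),(.611,-.152)),((348,208),(.509,-.295))):
    p,n,b,bn=circ(s,uv)
    if p is not None:
        P=onz(s,p,.073)[:2]; print(n,P.round(3),np.degrees(np.arctan2(P[1]-h[1],P[0]-h[0])).round(), None if b is None else (onz(s,b,.084).round(3),bn))
cv2.imwrite('pics/c3.png',np.hstack([cv2.resize(s['frame'][160:260,160:260],(390,390)),cv2.resize(q['frame'][180:280,205:305],(390,390))]))
E
python3 go.py 0.609 -0.151 0.18 54
```

```text
3 [0.539 0.06 ] -10.0 None
37 [ 0.59  -0.181] -126.0 (array([ 0.609, -0.152,  0.084]), np.int32(115))
28 [ 0.484 -0.321] -133.0 (array([ 0.509, -0.297,  0.084]), np.int32(65))
rows 7 from [44.9  4.4 15.1] 31.8
[np.float64(0.5), np.float64(3.6), np.float64(-0.4), 0, 0, np.float64(-3.2)]
[np.float64(0.3), np.float64(3.6), np.float64(-0.4), 0, 0, np.float64(-3.2)]
[np.float64(0.1), np.float64(3.6), np.float64(-0.4), 0, 0, np.float64(-3.2)]
[np.float64(-0.1), np.float64(3.6), np.float64(-0.4), 0, 0, np.float64(-3.2)]
[np.float64(-0.3), np.float64(3.6), np.float64(-0.4), 0, 0, np.float64(-3.2)]
[np.float64(-0.5), np.float64(3.6), np.float64(-0.4), 0, 0, np.float64(-3.2)]
[np.float64(-0.7), np.float64(3.5), np.float64(-0.4), 0, 0, np.float64(-3.2)]
```

View pics/c3.png

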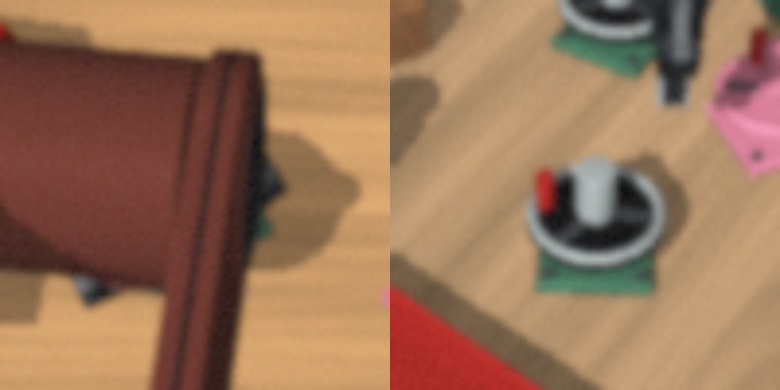

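U1's peg also travelled right round: in the side crop it is now on the left of the boss. U1 and U3 therefore run freely, and U2 binds, with its peg still at -126° in two looks. Next I grasp U2.

Request:
drive_tool --pt "0.5 3.6 -0.4 0 0 -3.2 0.55" --pt "0.3 3.6 -0.4 0 0 -3.2 0.55" --pt "0.1 3.6 -0.4 0 0 -3.2 0.55" --pt "-0.1 3.6 -0.4 0 0 -3.2 0.55" --pt "-0.3 3.6 -0.4 0 0 -3.2 0.55" --pt "-0.5 3.6 -0.4 0 0 -3.2 0.55" --pt "-0.7 3.5 -0.4 0 0 -3.2 0.55" --pt "0 0 0 0 0 0 0.55" --pt "0 0 0 0 0 0 0.55" --force 50

```text
t: 7.4
tcp_pos: [0.6101, -0.1495, 0.176]
tool_rot: [-3.14, 0.0, 0.944]
ft_force: [-0.7, 1.2, -1.2]
finger_gap: 0.55
grip_force: 0.0
```

```bash
python3 go.py 0.610 -0.152 0.1 54; python3 -c "
from h import *; print(r.get_state()['finger_gap'])
s=snap('side')
hsv=cv2.cvtColor(s['frame'],cv2.COLOR_BGR2HSV)
m=cv2.inRange(hsv,np.array((0,0,120)),np.array((180,50,255)))[165:195,250:280]
n,_,st,ce=cv2.connectedComponentsWithStats(m)
for i in range(1,n):
  if st[i,4]>20:
    print(st[i]); print(onz(s,(250+ce[i][0],165+st[i][1]+4),.086))"
```

```text
rows 2 from [ 61.  -14.9  17.6] 54.1
[np.float64(-0.1), np.float64(0.1), np.float64(3.8), 0, 0, np.float64(0.1)]
[np.float64(-0.1), np.float64(0.1), np.float64(3.8), 0, 0, np.float64(0.1)]
0.5499765041198592
[  0   2  19  15 133]
[ 0.6106367  -0.14243884  0.086     ]
[  0  10  29  15 100]
[ 0.5804888  -0.11228536  0.086     ]
```

Request:
drive_tool --pt "-0.2 0.2 4 0 0 0 0.55" --pt "0 0 3.5 0 0 0 0.55" --pt "0 0 2 0 0 0 0.55" --pt "0 0 1.5 0 0 0 0.55" --pt "0 0 1.3 0 0 0 0.55" --pt "0 0 0 0 0 0 0.55"

```text
t: 8.05
tcp_pos: [0.6096, -0.1513, 0.0527]
tool_rot: [-3.139, 0.001, 0.946]
ft_force: [-0.8, -0.3, -0.9]
finger_gap: 0.545
grip_force: 0.0
```

```bash
python3 - <<'E'
from h import *
s=snap('top'); q=snap('side')
cv2.imwrite('pics/c4.png',np.hstack([cv2.resize(s['frame'][120:220,245:345],(390,390)),cv2.resize(q['frame'][130:230,215:315],(390,390))]))
print(r.get_state()['ft_force'])
E
```

```text
[ 0.31785029 -0.39931722 -0.16758406]
```

View pics/c4.png

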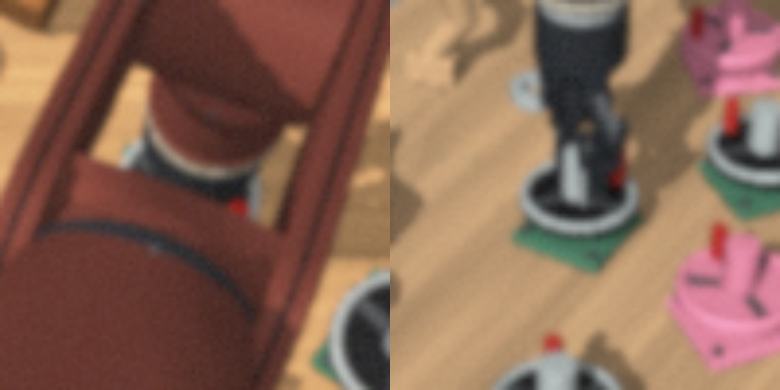

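The fingers straddle U2's boss, clear of the peg, at about (265,180) in the side view. I'll close, lift gently, then check.

Request:
drive_tool --pt "0 0 0 0 0 0 0.2" --pt "0 0 0 0 0 0 0" --pt "0 0 0 0 0 0 0" --pt "0 0 0 0 0 0 0" --pt "0 0 0 0 0 0 0" --pt "0 0 0 0 0 0 0" --force 60

```text
t: 8.75
tcp_pos: [0.6123, -0.1529, 0.0562]
tool_rot: [3.138, -0.001, 0.946]
ft_force: [1.9, -0.4, 6.5]
finger_gap: 0.312
grip_force: 59.0
```

Request:
drive_tool --pt "0 0 -1 0 0 0 0" --pt "0 0 -2 0 0 0 0" --pt "0 0 -3 0 0 0 0" --pt "0 0 -3 0 0 0 0" --pt "0 0 -3 0 0 0 0" --pt "0 0 -2 0 0 0 0" --pt "0 0 0 0 0 0 0"

```text
t: 9.45
tcp_pos: [0.6118, -0.1527, 0.1972]
tool_rot: [3.138, -0.001, 0.946]
ft_force: [1.4, 0.1, -6.4]
finger_gap: 0.314
grip_force: 60.3
```

```bash
python3 - <<'E'
from h import *
from go import rows
s=snap('side','s5.png')
b=cv2.imread('pics/top0.png'); hsv=cv2.cvtColor(b,cv2.COLOR_BGR2HSV)
m=cv2.inRange(hsv,np.array((0,170,40)),np.array((9,255,255)))|cv2.inRange(hsv,np.array((172,170,40)),np.array((180,255,255)))
m[:,180:]=0; m[:145]=0
cs=cv2.convexHull(max(cv2.findContours(m,0,2)[0],key=cv2.contourArea))
q=cv2.approxPolyDP(cs,8,True)[:,0]; t=snap('top')
Q=np.array([onz(t,x,.045) for x in q.astype(float)]); print(q.tolist(),Q.round(3).tolist(),Q.mean(0))
rows(*Q.mean(0)[:2],.18,54)
E
```

```text
[[85, 156], [160, 166], [147, 243], [67, 230]] [[0.636, 0.403, 0.045], [0.612, 0.198, 0.045], [0.409, 0.219, 0.045], [0.437, 0.43, 0.045]] [0.52346311 0.31255013 0.045     ]
rows 12 from [ 61.  -15.2  19.3] 54.2
[np.float64(2.7), np.float64(-2.8), np.float64(0.1), 0, 0, np.float64(0.0)]
[np.float64(2.7), np.float64(-2.8), np.float64(0.1), 0, 0, np.float64(0.0)]
[np.float64(2.7), np.float64(-2.8), np.float64(0.1), 0, 0, np.float64(0.0)]
[np.float64(2.7), np.float64(-2.9), np.float64(0.1), 0, 0, np.float64(0.0)]
[np.float64(2.7), np.float64(-2.9), np.float64(0.1), 0, 0, np.float64(0.0)]
[np.float64(2.7), np.float64(-2.9), np.float64(0.1), 0, 0, np.float64(0.0)]
[np.float64(2.7), np.float64(-2.9), np.float64(0.1), 0, 0, np.float64(0.0)]
[np.float64(2.7), np.float64(-2.9), np.float64(0.1), 0, 0, np.float64(0.0)]
[np.float64(2.7), np.float64(-2.9), np.float64(0.1), 0, 0, np.float64(0.0)]
[np.float64(2.7), np.float64(-2.9), np.float64(0.1), 0, 0, np.float64(0.0)]
[np.float64(2.7), np.float64(-2.9), np.float64(0.1), 0, 0, np.float64(0.0)]
[np.float64(2.7), np.float64(-2.9), np.float64(0.1), 0, 0, np.float64(0.0)]
```

View pics/s5.png

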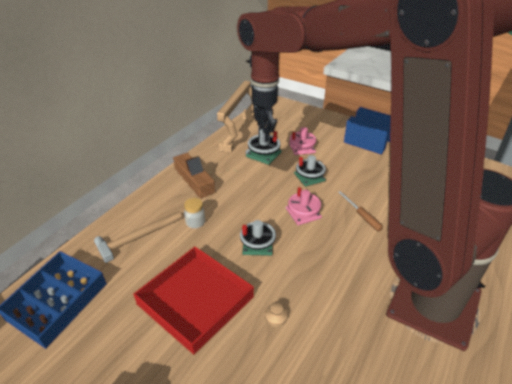

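The side view shows U2 hanging level in the gripper at (264,145), with U1 and U3 still standing and the bin clear. Carrying it to the bin centre at about (0.523, 0.312).

Request:
drive_tool --pt "1.2 -1.2 0 0 0 0 0" --pt "2.4 -2.5 0 0 0 0 0" --pt "2.7 -2.9 0 0 0 0 0" --pt "2.7 -2.9 0 0 0 0 0" --pt "2.7 -2.9 0 0 0 0 0" --pt "2.7 -2.9 0 0 0 0 0" --pt "2.7 -2.9 0 0 0 0 0" --pt "2.7 -2.9 0 0 0 0 0" --pt "2.7 -2.9 0 0 0 0 0" --pt "2.7 -2.9 0 0 0 0 0"

```text
t: 10.55
tcp_pos: [0.5374, 0.2111, 0.1916]
tool_rot: [-3.138, 0.003, 0.946]
ft_force: [0.4, -0.5, -6.9]
finger_gap: 0.309
grip_force: 60.3
```

Request:
drive_tool --pt "2.7 -2.9 0 0 0 0 0" --pt "2.7 -2.9 0 0 0 0 0" --pt "1.2 -1.2 0 0 0 0 0" --pt "0 0 0 0 0 0 0" --pt "0 0 0 0 0 0 0"

```text
t: 11.05
tcp_pos: [0.5206, 0.3035, 0.1924]
tool_rot: [-3.14, 0.003, 0.947]
ft_force: [0.2, -0.7, -7.3]
finger_gap: 0.311
grip_force: 60.5
```

```bash
python3 - <<'E'
from h import *
from go import rows
st=r.get_state(); print(st['tcp_pos'],st['tool_rot'],st['finger_gap'],st['grip_force'])
rows(.523,.312,st['tcp_pos'][2],54)
E
```

```text
[0.52062576 0.30353279 0.19238593] [-3.14038999  0.00341818  0.94704262] 0.3105449436177149 60.5157208442688
rows 1 from [52.1 30.4 19.2] 54.3
[np.float64(0.8), np.float64(-0.3), np.float64(-0.0), 0, 0, np.float64(0.3)]
```

Request:
drive_tool --pt "0.8 -0.3 1 0 0 0 0" --pt "0 0 2.5 0 0 0 0" --pt "0 0 3 0 0 0 0" --pt "0 0 3 0 0 0 0" --pt "0 0 1.7 0 0 0 0" --pt "0 0 0.9 0 0 0 0" --pt "0 0 0.6 0 0 0 0" --pt "0 0 0.3 0 0 0 0" --pt "0 0 0 0 0 0 0" --pt "0 0 0 0 0 0 0"

```text
t: 12.05
tcp_pos: [0.525, 0.3126, 0.0656]
tool_rot: [3.14, -0.002, 0.946]
ft_force: [0.2, -0.6, -7.2]
finger_gap: 0.309
grip_force: 60.3
```

Request:
drive_tool --pt "0 0 0.3 0 0 0 0" --pt "0 0 0.2 0 0 0 0" --pt "0 0 0 0 0 0 0" --pt "0 0 0 0 0 0 0"

```text
t: 12.45
tcp_pos: [0.525, 0.3127, 0.0612]
tool_rot: [3.141, -0.002, 0.946]
ft_force: [-3.4, -1.3, 5.9]
finger_gap: 0.308
grip_force: 61.9
```

The wrist force changed sign, so the unit is standing on the bin floor. Releasing it and retreating upward.

Request:
drive_tool --pt "0 0 -0.1 0 0 0 0.3" --pt "0 0 0 0 0 0 0.45" --pt "0 0 0 0 0 0 0.55" --pt "0 0 0 0 0 0 0.55" --pt "0 0 0 0 0 0 0.55" --pt "0 0 -1 0 0 0 0.55" --pt "0 0 -3 0 0 0 0.55" --pt "0 0 -5 0 0 0 0.55" --pt "0 0 -5 0 0 0 0.55"

```text
t: 13.35
tcp_pos: [0.5234, 0.3118, 0.2017]
tool_rot: [-3.141, 0.001, 0.946]
ft_force: [1.0, 0.8, 0.4]
finger_gap: 0.55
grip_force: 0.0
```

Request:
drive_tool --pt "4 3 -2 0 0 0 0.55" --pt "4 3 -2 0 0 0 0.55" --pt "4 3 0 0 0 0 0.55" --pt "4 3 0 0 0 0 0.55" --pt "0 0 0 0 0 0 0.55" --pt "0 0 0 0 0 0 0.55"

```text
t: 13.95
tcp_pos: [0.7083, 0.3692, 0.2339]
tool_rot: [-3.139, 0.004, 0.945]
ft_force: [-0.3, 0.4, -0.4]
finger_gap: 0.551
grip_force: 0.0
```

```bash
python3 - <<'E'
from m import *
s=snap('top','t6.png'); q=snap('side','s6.png'); print(r.get_state()['tcp_pos'])
cv2.imwrite('pics/c6.png',np.hstack([cv2.resize(s['frame'][120:280,40:400],(450,200)),cv2.resize(q['frame'][130:370,110:350],(340,340))[:200]]) if 0 else np.hstack([cv2.resize(s['frame'],(400,300)),cv2.resize(q['frame'],(400,300))]))
for uv,h in (((208,212),(.494,.068)),((348,208),(.509,-.295))):
    p,n,b,bn=circ(s,uv)
    if p is not None:
        P=onz(s,p,.073)[:2]; print(n,P.round(3),np.degrees(np.arctan2(P[1]-h[1],P[0]-h[0])).round(), None if b is None else (onz(s,b,.084).round(3),bn))
E
```

```text
[0.7074707  0.36953117 0.23821655]
28 [0.527 0.061] -12.0 (array([0.494, 0.068, 0.084]), np.int32(103))
28 [ 0.542 -0.29 ] 8.0 (array([ 0.509, -0.297,  0.084]), np.int32(48))
```

View pics/c6.png

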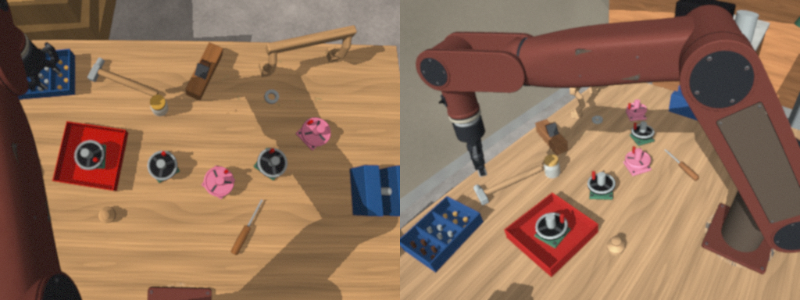

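The final views show U2 upright near the bin centre, at (90,155) in the scaled top view. U1 and U3 stand where they began, and the arm is clear. Handing in.

```bash
python3 -c "
from plant import r; print(r.close_job())"
```

```text
the job is handed in; nothing more can be done
None
```

I pushed all three wheels where they stood: two coasted freely and stay in place, and the one that bound (the middle unit) now stands upright in the red bin; the job is handed in, but no verdict was shown.

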